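# Sweep the wheel blanks into the counting tray

### The job

Put your closed fingertips down on the bench and sweep the three plain round brass blanks along it, through the open side of the wooden counting tray, until all three lie flat and wholly inside. Push them only, one by one or together: do not pick any of them up, and leave the toothed star wheel, the collet and the carved crest where they are.

Things in the scene. Friction and masses are not known exactly. Their poses are not given: they have to be found in the camera images.
- tray: dark wood tray with a green floor, fixed to the bench at the robot's left. Origin: centre of the floor. Inside 110 mm along its x (-55 to 55) by 170 mm along its y (-85 to 85); walls 8 mm thick, 22 mm high at +x, +y and -y. The whole -x side (x = -55 mm) is open, no step or rim: the floor is flush with the bench (z = 0). The open side looks roughly to world -y (robot's right)
- blank1: plain round brass wheel blank, a disc 44 mm in diameter and 10 mm thick with a small dark dot (centre hole) on top, about 125 g, lying flat and loose on the bench (a thin dark mat there is flush with it, z = 0); origin at the centre of its underside, z up
- blank2: plain round brass wheel blank, a disc 44 mm in diameter and 10 mm thick with a small dark dot (centre hole) on top, about 125 g, lying flat and loose on the bench (a thin dark mat there is flush with it, z = 0); origin at the centre of its underside, z up
- blank3: plain round brass wheel blank, a disc 44 mm in diameter and 10 mm thick with a small dark dot (centre hole) on top, about 125 g, lying flat and loose on the bench (a thin dark mat there is flush with it, z = 0); origin at the centre of its underside, z up
- star_wheel: brass star wheel with eight pointed teeth and a dark steel hub, 44 mm across the points, 8 mm thick (hub to 18 mm), loose, lying flat in the same row as the blanks (which place in the row varies); origin at the centre of its underside. Must stay where it is
- collet: rusty brown steel collet standing upright, loose, 32 mm in diameter at the top, 46 mm high; origin at the centre of its underside. Must stay where it is
- crest: pale half-carved basswood leaf crest, loose, about 50 x 110 mm (x, y) and 26 mm high, lying flat on the bench; origin at the centre of its underside. Must stay where it is
There are look-alikes about, which are no part of the job. What is shaped like the blank1 but blue or pink is not meant.

How it is judged (in metres and radians):
At the end, for the whole second after the job is handed in: All three blanks lie flat on the floor of the tray, at rest (below 10 mm/s), each wholly behind the line of the open side (to within 2 mm) and between the walls; star wheel, collet and crest are each within 15 mm of where they began (x of blank1 in the frame of tray between -0.035 and 0.042 m and y of blank1 in the frame of tray between -0.07 and 0.07 m and height (world z) of each of blank1, blank2, blank3 below 0.004 m and angle between each of blank1, blank2, blank3's own z axis and vertical below 0.1 rad and linear speed of each of blank1, blank2, blank3 below 0.01 m/s and x of blank2 in the frame of tray between -0.035 and 0.042 m and y of blank2 in the frame of tray between -0.07 and 0.07 m and x of blank3 in the frame of tray between -0.035 and 0.042 m and y of blank3 in the frame of tray between -0.07 and 0.07 m and distance of each of star_wheel, collet, crest from where it was at the start of the episode below 0.015 m); the robot touches nothing.
It fails at once if a blank is lifted more than 15 mm off the bench (height (world z) of any of blank1, blank2, blank3 above 0.015 m).
It fails at once if a blank is tipped up on edge (angle between any of blank1, blank2, blank3's own z axis and vertical above 0.7 rad).
It fails at once if the star wheel is moved more than 15 mm or knocked over (distance of star_wheel from where it was at the start of the episode above 0.015 m or angle between star_wheel's own z axis and vertical above 0.5 rad).
It fails at once if the collet is moved more than 15 mm or knocked over (distance of collet from where it was at the start of the episode above 0.015 m or angle between collet's own z axis and vertical above 0.5 rad).
It fails at once if the carved crest is moved more than 15 mm or knocked over (distance of crest from where it was at the start of the episode above 0.015 m or angle between crest's own z axis and vertical above 0.5 rad).
It also fails if it takes over 64 s, if anything falls off the work surface, if the arm or the gripper's body presses on something with over 40 N, if the wrist force passes 120 N, or if a joint passes its speed limit or range.

### The arm

A 6-joint arm with a two-finger parallel gripper is mounted at the origin on the work surface. World frame = base frame: x ahead of the robot, y to its left, z up, the work surface at z = 0. Lengths are in mm, angles in rad, forces in N, time in s.
With the tool pointing down it reaches from about 350 to 850 mm from the base axis. Payload 8.1 kg.
Tool frame: the origin (TCP) lies between the finger pads; the fingertips stand 11 mm ahead of it and the grasp point (between the pads) lies 8 mm behind it (tips_ahead is the distance from the TCP to the fingertips, in mm); z points along the fingers, y is the direction in which the jaws open and shut (so a half turn about z gives the same grasp; the last joint's range is limited). The gripper opens to 93 mm and grips with 3 to 60 N. Pads are 15 mm wide; open, the fingers measure 128 mm over their backs; the gripper's body (75 mm by 188 mm) begins 65 mm behind the grasp point.
Start: joints at [1.262, 0.13, 1.488, -0, 1.523, -0.085], TCP at [133.139, 585.046, 229.635] pointing down, gripper open.
Joint ranges: [-2.96, 2.96], [-0.89, 2.26], [0.02, 2.5], [-1.34, 4.48], [0, 2.73], [-2.66, 2.66]. Speed limits (rad/s): [2.39, 2.39, 2.79, 3.14, 3.14, 3.14].

### API

Orientations are given as a unit quaternion [x, y, z, w].
In Python, from workcell import state, capture, sign_off, tips_ahead gives the robot as it stands. The module is installed in compiled form; this text tells all that it offers.
- The arm moves only by the tool carry_out, never from a script. Its arguments are lists of equal length, an entry for each row: "travel": the shift along the tool's x, y, z in cm, a list of three; "rot": the turn, a rotation vector about the tool's x, y, z in degrees, a list of three. A call has 1 to 5 rows; each row is the pose to reach, as a shift and turn from the pose commanded when the call began, along the tool's axes at that moment; what a row does not reach only later rows make up. A row lasts 1/12 s, in which the tool goes at most 41.7 mm and 7.16 degrees, less where a joint would pass 70% of its speed; a pose out of reach is approached as far as the arm can. A call with a gripper value outside its range is refused whole. "fingers" is the finger opening in cm, from 0 to 9.3, set as the call begins (left out, the last holds). The fingers move at their own pace and stop on an object; "force" is the grip in N (left out, the last holds). Time passes only in rows, so rows that repeat a pose let the fingers close. It gives the time, the measured TCP pose, the force and the opening at its end, in the units of the state.
- state(): the state, without advancing time (a new reading comes with each control period).
- capture(name): name is "scene" or "top" or "wrist"; returns a dict with "pixels" (480x640x3 uint8, red, green, blue), "fovy" (degrees; the focal length in pixels is half the picture's height over the tangent of half this angle, whatever the lens; pixels are square), "cx", "cy" (the principal point, pixels), "extrinsics" (4x4, takes a point from world to camera coordinates). Camera axes: x right, y down, z forward; pixel columns grow to the right and rows downward; lengths in mm; the calibration is good to about 2 mm. The wrist camera is an equidistant fisheye: a pixel r from the principal point sees the ray r / f radians off the axis. A picture is of the moment at which its call begins. There is no depth.
- sign_off(): hands the job in, once; it reports no verdict.
The state is a dict: "clock": time; "joint_pos": joint angles; "joint_velocities": joint speeds; "joint_torque": joint torques, N m; "position": TCP position; "ee_rot": TCP orientation; "ft_force": force on the tool from outside, world axes, zero at the start; "moment": the same for the moment, N m; "grip_width": opening from 0.0 (shut) to 1.0 (fully open).
Only numpy, scipy, OpenCV 4.12 (cv2) and the standard library are available. Lean on these libraries where they do the work, as an engineer would, in place of code of your own. Each camera call takes 0.05 s, during which the arm holds its last target.

## Working session

There is one attempt and no reset: what is moved stays moved. The work goes in short steps, Python scripts to look and compute and a tool call to move; the robot and the scene stay as the last step left them, time stands still between calls to the robot, and variables do not carry over. Pictures are saved under pics/ and viewed, and the job is handed in when it is done.

Besides the shell and the picture viewer there is one more tool, called after ">>>" by a JSON object that holds its "name" and its "arguments". carry_out: Moves the arm, as the interface text tells. Its arguments: {"type":"object","properties":{"travel":{"type":"array","items":{"type":"array","items":{"type":"number"}}},"rot":{"type":"array","items":{"type":"array","items":{"type":"number"}}},"fingers":{"type":"number"},"force":{"type":"number"}},"required":["travel","rot"]}

```bash
mkdir -p pics; cat > h.py <<'E'
import numpy as np, cv2
from workcell import state, capture, sign_off, tips_ahead
def snap(cam,name):
    c=capture(cam); cv2.imwrite(f'pics/{name}.png',c['pixels'][:,:,::-1]); np.savez(f'pics/{name}.npz',**c); return c
def ray(c,uv,z=0.):
    px=c['pixels']; f=240/np.tan(np.radians(float(c['fovy']))/2)
    E=np.array(c['extrinsics']); R=E[:3,:3]; t=E[:3,3]; o=-R.T@t
    d=np.array([(uv[0]-c['cx'])/f,(uv[1]-c['cy'])/f,1.]); d=R.T@d
    return o+d*(z-o[2])/d[2]
E
python3 - <<'E'
from h import *
print(state(),tips_ahead)
for n in ['scene','top','wrist']:
    c=snap(n,n+'0'); print(n,c['fovy'],c['cx'],c['cy']); print(np.round(c['extrinsics'],3))
E
```

```text
{'clock': 0.0, 'joint_pos': array([ 1.26160119e+00,  1.31162481e-01,  1.48929974e+00, -2.50209833e-05,
        1.52299264e+00, -8.54079539e-02]), 'joint_velocities': array([-0.00210813, -0.00053667,  0.0014734 ,  0.00053243, -0.00022269,
        0.00079982]), 'joint_torque': array([-1.97174755e-03, -5.59823048e+01, -4.91766465e+01,  7.65286759e-02,
        3.49283824e-02, -1.99185370e-04]), 'position': array([132.97523674, 584.50503672, 228.57541338]), 'ee_rot': array([ 1.11659597e-01,  9.93746078e-01, -9.15485341e-04, -1.70264699e-04]), 'ft_force': array([-0.730784  , -0.59576654,  0.18476979]), 'moment': array([ 0.04196557, -0.0134006 ,  0.00875271]), 'grip_width': 0.9972905111925937} 11.0
scene 44.54801965892439 317.38819423239727 234.2595551328758
[[-3.38000e-01  9.41000e-01  6.00000e-03  2.23630e+02]
 [ 5.54000e-01  2.04000e-01 -8.07000e-01 -3.19256e+02]
 [-7.61000e-01 -2.69000e-01 -5.90000e-01  1.43679e+03]
 [ 0.00000e+00  0.00000e+00  0.00000e+00  1.00000e+00]]
top 50.81738826427549 323.0972003441063 239.2856262589554
[[-1.90000e-02 -1.00000e+00  2.00000e-02 -2.83960e+01]
 [-9.97000e-01  1.70000e-02 -6.90000e-02  6.13935e+02]
 [ 6.90000e-02 -2.10000e-02 -9.97000e-01  8.34507e+02]
 [ 0.00000e+00  0.00000e+00  0.00000e+00  1.00000e+00]]
wrist 65.70646984690485 308.35063697961186 238.05825923612707
[[ 2.21000e-01  9.75000e-01 -3.00000e-03 -5.99995e+02]
 [ 9.34000e-01 -2.11000e-01  2.87000e-01 -3.35250e+01]
 [ 2.79000e-01 -6.60000e-02 -9.58000e-01  3.92638e+02]
 [ 0.00000e+00  0.00000e+00  0.00000e+00  1.00000e+00]]
```

View pics/top0.png

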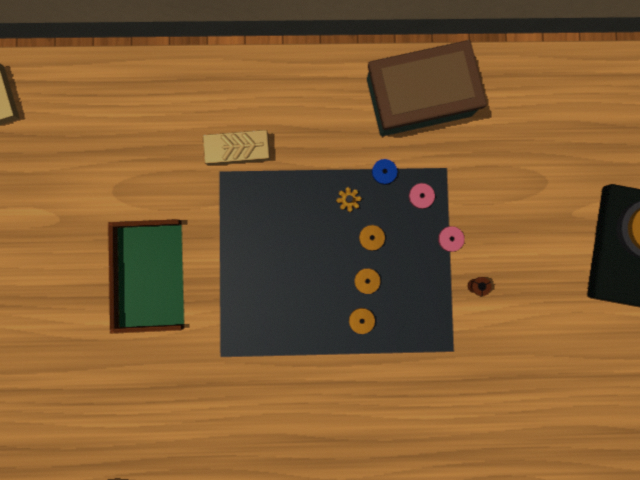

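View pics/scene0.png

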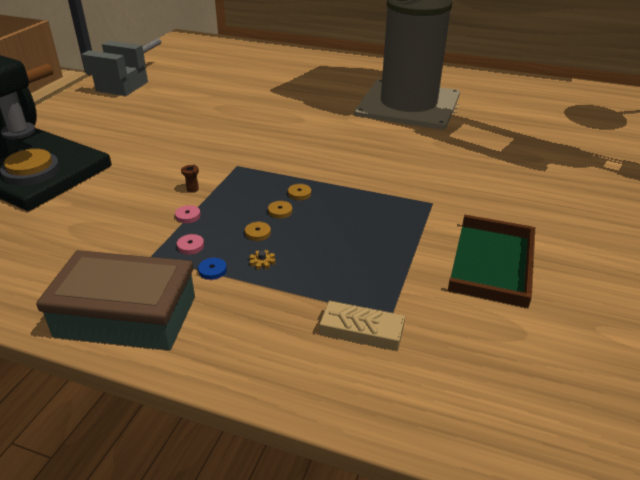

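View pics/wrist0.png

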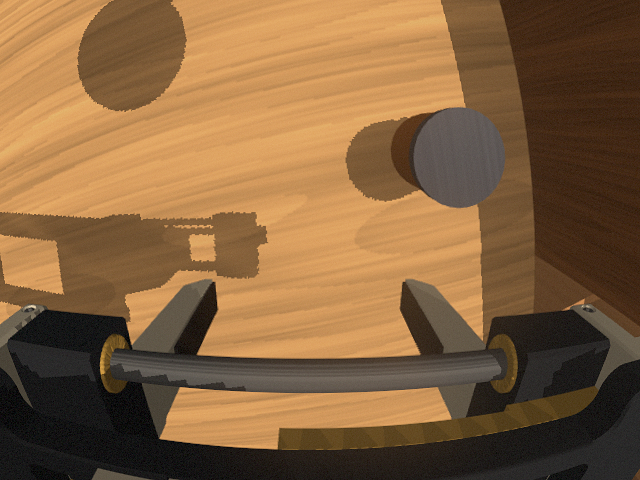

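The top view shows the three brass blanks at about (372,238), (367,281) and (362,321). The star is at (348,199), the collet at (481,287) and the crest at (237,147). The tray spans x 112–185 and y 222–330. Next I'll turn these into world positions.

```bash
cat >> h.py <<'E'
def blanks(c,show=True):
    hsv=cv2.cvtColor(np.array(c['pixels']),cv2.COLOR_RGB2HSV)
    return hsv
E
python3 - <<'E'
from h import *
c=dict(np.load('pics/top0.npz'))
hsv=cv2.cvtColor(c['pixels'],cv2.COLOR_RGB2HSV)
for p in [(372,230),(367,273),(355,321),(385,160),(150,270),(300,300),(300,100),(345,195),(116,280)]: print(p,hsv[p[1],p[0]],c['pixels'][p[1],p[0]])
# objects on mat: bright on dark
m=((hsv[:,:,2]>90)&(hsv[:,:,1]>170)).astype(np.uint8)
m[:, :222]=0
sub=m.copy(); sub[:175]=0; sub[352:]=0; sub[:,445:]=0
n,l,s,ce=cv2.connectedComponentsWithStats(sub)
for i in range(1,n):
    if s[i,4]>60: print('mat',s[i],ce[i].round(1),ray(c,ce[i],10).round(1))
g=cv2.inRange(hsv,(60,100,30),(90,255,255))
n,l,s,ce=cv2.connectedComponentsWithStats(g)
for i in range(1,n):
    if s[i,4]>500:
        print('green',s[i]); cs=max(cv2.findContours((l==i).astype(np.uint8),0,2)[0],key=cv2.contourArea)
        b=cv2.boxPoints(cv2.minAreaRect(cs)); 
        for q in b: print(q,ray(c,q,0).round(1))
for nm,q,z in [('open+',(186,222),22),('open-',(187,327),22),('back+',(109,222),22),('back-',(112,333),22),('collet',(481,287),46),('collet0',(478,286),23),('crest tl',(204,135),26),('crest bl',(206,163),26),('crest tr',(268,131),26),('crest br',(269,157),26),('blue',(385,172),10),('pink',(422,196),10),('pink2',(452,239),10),('star',(348,199),8)]:
    print(nm,ray(c,q,z).round(1))
cv2.imwrite('pics/z.png',cv2.resize(c['pixels'][190:350,95:245,::-1],None,fx=4,fy=3.7,interpolation=cv2.INTER_CUBIC))
E
```

```text
(372, 230) [ 18 219 155] [155 100  22]
(367, 273) [ 17 212 155] [155 100  26]
(355, 321) [ 18 213 158] [158 103  26]
(385, 160) [110 223 126] [ 16  53 126]
(150, 270) [ 66 126  79] [40 79 48]
(300, 300) [83 20 50] [46 50 49]
(300, 100) [ 16 167 165] [165 113  57]
(345, 195) [ 18 211 149] [149 101  26]
(116, 280) [ 11 217  20] [20  9  3]
mat [373 175  23   9 146] [384.3 178.1] [ 718.9 -148.    10. ]
mat [337 187  24  25 278] [348.1 199.1] [683.  -84.1  10. ]
mat [359 225  26  25 484] [371.6 237.3] [ 616.1 -123.2   10. ]
mat [355 269  25  25 491] [366.9 280.8] [ 541.7 -113.3   10. ]
mat [349 308  26  26 502] [361.4 320.7] [ 474.2 -102.2   10. ]
green [ 122  225   61  102 5792]
[120.58279 226.60631] [642.8 309.5   0. ]
[179.96768 224.885  ] [644.1 207.5   0. ]
[182.85498 324.49695] [473.1 202.4   0. ]
[123.47009 326.21826] [472.2 303.    0. ]
open+ [646.5 191.6  22. ]
open- [470.9 189.9  22. ]
back+ [648.7 320.6  22. ]
back- [463.5 313.7  22. ]
collet [ 528.5 -297.2   46. ]
collet0 [ 529.5 -299.8   23. ]
crest tl [794.4 160.2  26. ]
crest bl [746.1 156.9  26. ]
crest tr [800.   51.4  26. ]
crest br [754.9  50.2  26. ]
blue [ 729.5 -149.4   10. ]
pink [ 686.4 -212.6   10. ]
pink2 [ 610.8 -262.2   10. ]
star [683.5 -84.1   8. ]
```

View pics/z.png

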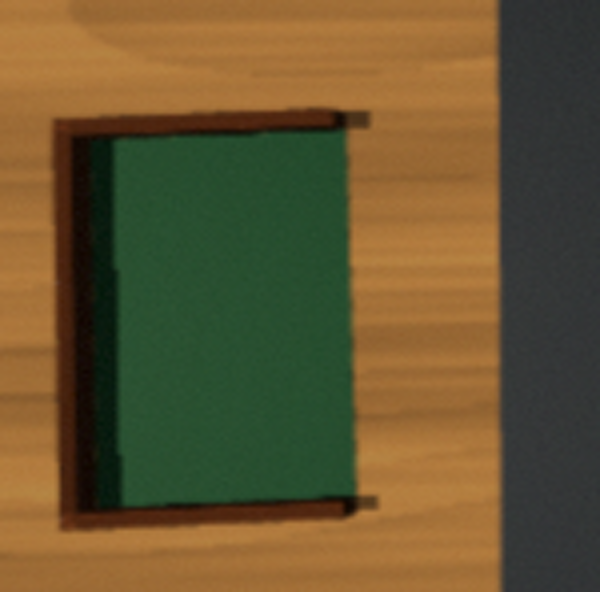

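>>> {"name": "carry_out", "arguments": {"travel": [[-2.6,-2.6,0],[-5.2,-5.2,0],[-7.9,-7.7,0],[-10.5,-10.3,0],[-13.2,-12.9,0]], "rot": [[0,0,7],[0,0,14],[0,0,21],[0,0,28],[0,0,35]], "fingers": 0, "force": 30}}

```text
clock: 0.57
position: [233.5, 428.4, 229.2]
ee_rot: [0.408, 0.913, -0.0, -0.0]
ft_force: [0.3, 0.1, -0.6]
grip_width: 0.689
```

>>> {"name": "carry_out", "arguments": {"travel": [[0,0,0],[0,0,0],[0,0,0],[0,0,0],[0,0,0]], "rot": [[0,0,7],[0,0,14],[0,0,21],[0,0,28],[0,0,35]]}}

```text
clock: 0.98
position: [233.3, 429.7, 229.4]
ee_rot: [0.664, 0.748, -0.0, 0.0]
ft_force: [-0.3, 0.0, -0.2]
grip_width: 0.332
```

>>> {"name": "carry_out", "arguments": {"travel": [[0,0,0],[0,0,0]], "rot": [[0,0,7],[0,0,7.2]]}}

```text
clock: 1.15
position: [233.1, 429.8, 229.4]
ee_rot: [0.709, 0.705, -0.0, 0.0]
ft_force: [-0.2, -0.6, 0.5]
grip_width: 0.187
```

>>> {"name": "carry_out", "arguments": {"travel": [[-3,1.9,0],[-6,3.8,0],[-9,5.8,0],[-12,7.7,0],[-15,9.6,0]], "rot": [[0,0,0],[0,0,0],[0,0,0],[0,0,0],[0,0,0]]}}

```text
clock: 1.57
position: [329.5, 278.5, 229.6]
ee_rot: [0.705, 0.709, 0.0, 0.0]
ft_force: [0.0, 0.1, -0.9]
grip_width: 0.002
```

>>> {"name": "carry_out", "arguments": {"travel": [[-3,1.9,0],[-6,3.8,0],[-9,5.8,0],[-12,7.7,0],[-15,9.6,0]], "rot": [[0,0,0],[0,0,0],[0,0,0],[0,0,0],[0,0,0]]}}

```text
clock: 1.98
position: [425.7, 128.2, 229.7]
ee_rot: [0.706, 0.709, 0.0, 0.0]
ft_force: [1.2, 1.3, -0.2]
grip_width: 0.007
```

>>> {"name": "carry_out", "arguments": {"travel": [[-3,1.9,1],[-6,3.8,2],[-9,5.8,3],[-12,7.7,4],[-15,9.6,5]], "rot": [[0,0,0],[0,0,0],[0,0,0],[0,0,0],[0,0,0]]}}

```text
clock: 2.4
position: [521.6, -21.9, 179.0]
ee_rot: [0.706, 0.709, 0.0, -0.0]
ft_force: [-0.4, 1.0, -0.1]
grip_width: -0.0
```

>>> {"name": "carry_out", "arguments": {"travel": [[-3,1.9,1],[-6,3.8,2],[-9,5.8,3],[-12,7.7,4],[-15,9.6,5]], "rot": [[0,0,0],[0,0,0],[0,0,0],[0,0,0],[0,0,0]]}}

```text
clock: 2.82
position: [617.5, -171.8, 128.6]
ee_rot: [0.706, 0.709, -0.0, -0.0]
ft_force: [1.0, 0.5, 0.5]
grip_width: 0.006
```

>>> {"name": "carry_out", "arguments": {"travel": [[0,0,3],[0,0,6],[0,0,9],[0,0,10.8],[0,0,11.4]], "rot": [[0,0,0],[0,0,0],[0,0,0],[0,0,0],[0,0,0]]}}

```text
clock: 3.23
position: [613.5, -169.2, 11.2]
ee_rot: [0.706, 0.708, -0.002, -0.004]
ft_force: [-25.3, 6.3, 38.6]
grip_width: 0.004
```

```bash
python3 - <<'E'
from h import *
snap('top','top1');snap('wrist','w1'); print(state()['position'])
E
```

```text
[ 615.51560182 -169.65046749   14.05006525]
```

View pics/top1.png

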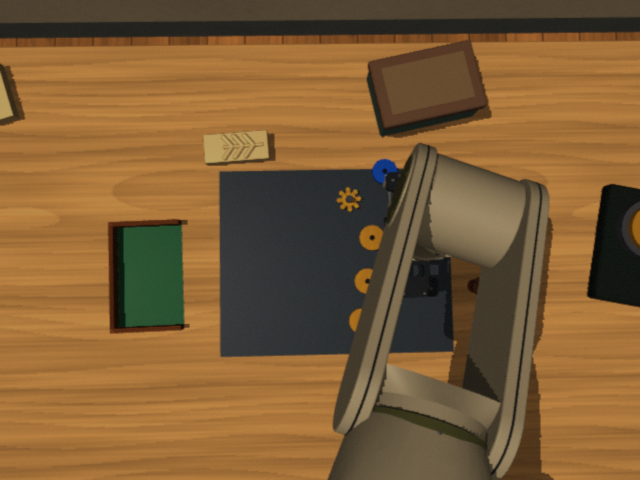

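View pics/w1.png

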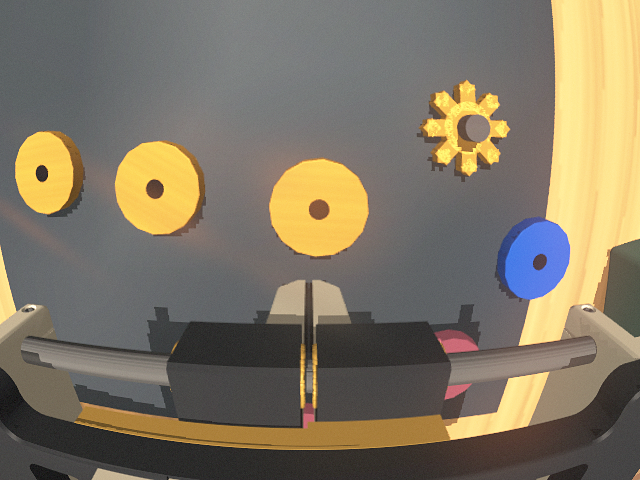

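Only the closed fingertips are behind the blank; in the wrist view the fingers are at col 309 and the blank at (319,209), about 4 mm to +x. I'll raise the tips slightly, centre them and turn the face by 2.3°, so the blank drifts towards the middle of the tray.

>>> {"name": "carry_out", "arguments": {"travel": [[0,0.2,-0.1],[0,0.35,-0.1],[0,0.35,-0.1]], "rot": [[0,0,-1],[0,0,-2.3],[0,0,-2.3]]}}

```text
clock: 3.58
position: [621.8, -170.5, 18.1]
ee_rot: [0.692, 0.722, 0.001, 0.001]
ft_force: [0.1, 1.2, 1.0]
grip_width: 0.0
```

>>> {"name": "carry_out", "arguments": {"travel": [[0.5,0,0],[1.1,0,0],[1.8,0,0],[2.6,0,0],[3.5,0,0]], "rot": [[0,0,0],[0,0,0],[0,0,0],[0,0,0],[0,0,0]]}}

```text
clock: 4.0
position: [619.2, -134.6, 17.0]
ee_rot: [0.693, 0.721, 0.0, 0.0]
ft_force: [0.3, -1.7, 2.4]
grip_width: 0.002
```

>>> {"name": "carry_out", "arguments": {"travel": [[1,0,0],[2,0,0],[3,0,0],[4,0,0],[5,0,0]], "rot": [[0,0,0],[0,0,0],[0,0,0],[0,0,0],[0,0,0]]}}

```text
clock: 4.42
position: [617.1, -84.1, 16.7]
ee_rot: [0.693, 0.721, 0.0, 0.0]
ft_force: [0.1, -3.1, 1.8]
grip_width: 0.004
```

```bash
python3 - <<'E'
from h import *
snap('wrist','w2'); s=state();print(s['position'],s['ee_rot'],s['ft_force'])
E
```

```text
[616.88788339 -82.17949966  16.50283941] [ 6.92539046e-01  7.21380137e-01  2.77076454e-04 -5.38912803e-04] [ 0.40354974  1.26921656 -1.10846787]
```

View pics/w2.png

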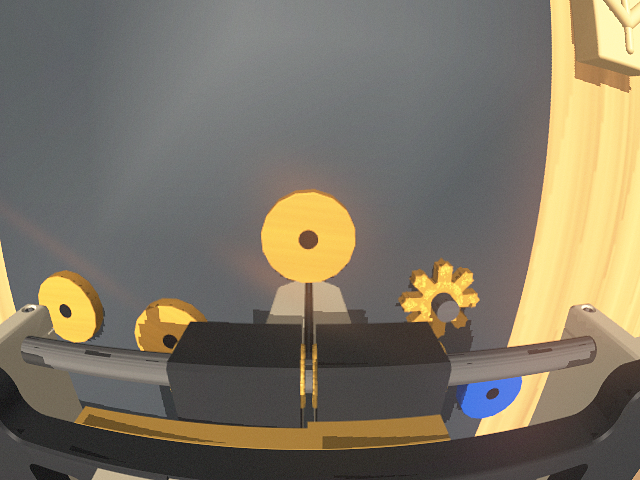

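The blank is centred on the fingers, at (308,240), and moving straight. I'll carry on with the push.

>>> {"name": "carry_out", "arguments": {"travel": [[1,0,0],[2.2,0,0],[3.5,0,0],[4.8,0,0],[6,0,0]], "rot": [[0,0,0],[0,0,0],[0,0,0],[0,0,0],[0,0,0]]}}

```text
clock: 4.88
position: [614.4, -23.7, 16.4]
ee_rot: [0.693, 0.721, -0.0, -0.0]
ft_force: [0.4, 0.1, 0.4]
grip_width: 0.001
```

>>> {"name": "carry_out", "arguments": {"travel": [[1.2,0,0],[2.4,0,0],[3.6,0,0],[4.8,0,0],[6,0,0]], "rot": [[0,0,0],[0,0,0],[0,0,0],[0,0,0],[0,0,0]]}}

```text
clock: 5.3
position: [612.2, 35.9, 16.6]
ee_rot: [0.693, 0.721, -0.0, -0.0]
ft_force: [-0.2, 0.6, -0.6]
grip_width: 0.01
```

>>> {"name": "carry_out", "arguments": {"travel": [[1.2,0,0],[2.4,0,0],[3.6,0,0],[4.8,0,0],[6,0,0]], "rot": [[0,0,0],[0,0,0],[0,0,0],[0,0,0],[0,0,0]]}}

```text
clock: 5.72
position: [609.9, 95.8, 16.7]
ee_rot: [0.693, 0.721, 0.0, 0.0]
ft_force: [-0.0, -0.0, -0.1]
grip_width: 0.007
```

```bash
python3 - <<'E'
from h import *
snap('wrist','w3'); s=state();print(s['position'],s['ee_rot'],s['ft_force'])
E
```

```text
[609.69620639  97.92458784  16.65390783] [ 6.92577552e-01  7.21343211e-01  3.88031241e-04 -3.94460874e-04] [-0.12685359  1.27234071  0.50935664]
```

View pics/w3.png

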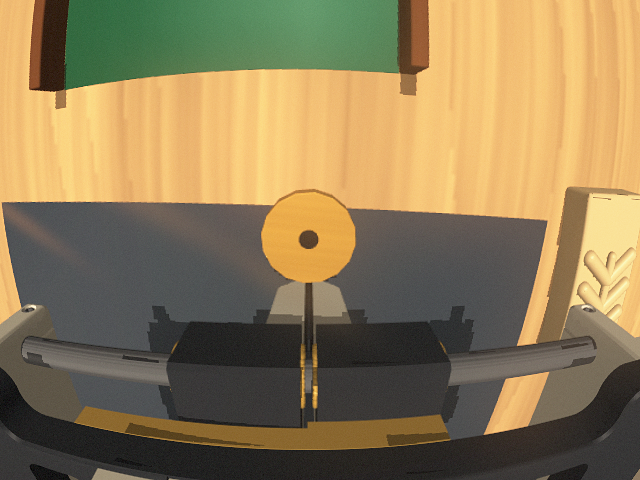

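>>> {"name": "carry_out", "arguments": {"travel": [[1.2,0,0],[2.4,0,0],[3.6,0,0],[4.8,0,0],[6,0,0]], "rot": [[0,0,0],[0,0,0],[0,0,0],[0,0,0],[0,0,0]]}}

```text
clock: 6.18
position: [607.5, 155.8, 16.6]
ee_rot: [0.693, 0.721, 0.0, -0.0]
ft_force: [0.4, -0.4, -0.0]
grip_width: 0.004
```

>>> {"name": "carry_out", "arguments": {"travel": [[1.2,0,0],[2.4,0,0],[3.6,0,0],[4.6,0,0],[5.3,0,0]], "rot": [[0,0,0],[0,0,0],[0,0,0],[0,0,0],[0,0,0]]}}

```text
clock: 6.6
position: [605.3, 209.0, 16.6]
ee_rot: [0.693, 0.721, 0.0, -0.0]
ft_force: [-0.2, -1.3, 0.1]
grip_width: 0.002
```

>>> {"name": "carry_out", "arguments": {"travel": [[0.4,0,0],[0.6,0,0],[0.6,0,0],[-0.5,0,0],[-2,0,0]], "rot": [[0,0,0],[0,0,0],[0,0,0],[0,0,0],[0,0,0]]}}

```text
clock: 7.02
position: [606.2, 187.1, 16.6]
ee_rot: [0.692, 0.721, 0.0, 0.0]
ft_force: [-0.2, -0.2, -0.2]
grip_width: 0.002
```

```bash
python3 - <<'E'
from h import *
snap('wrist','w4'); s=state();print(s['position'],s['ee_rot'],s['ft_force'])
E
```

```text
[606.45204148 183.46781316  16.40072178] [ 6.93127728e-01  7.20814273e-01 -7.32540319e-04  4.46353078e-04] [ 0.75536642 -1.92388419 -0.60085204]
```

View pics/w4.png

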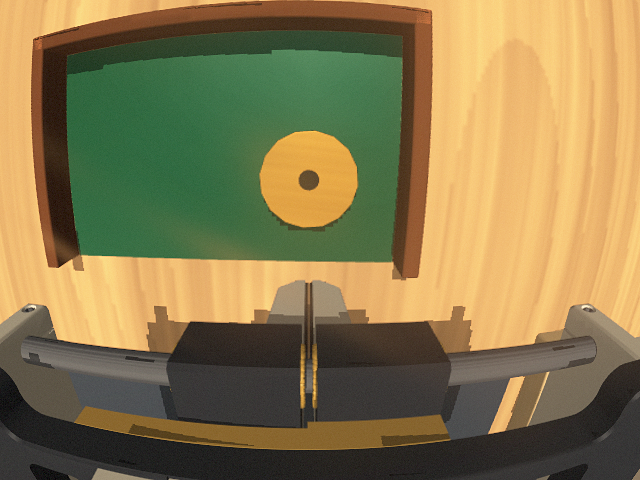

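Blank 1 lies inside the tray at (309,180), well clear of the walls. Next is blank 2.

>>> {"name": "carry_out", "arguments": {"travel": [[0,0,-3],[-3,-0.7,-6],[-7,-1.6,-6],[-11,-2.5,-6],[-15,-3.4,-6]], "rot": [[0,0,0],[0,0,1],[0,0,2],[0,0,3],[0,0,3.8]]}}

```text
clock: 7.48
position: [578.1, 33.5, 77.7]
ee_rot: [0.717, 0.697, 0.001, 0.001]
ft_force: [-0.4, -0.6, 0.5]
grip_width: 0.007
```

>>> {"name": "carry_out", "arguments": {"travel": [[-3.9,-0.7,0],[-7.8,-1.4,0],[-11.7,-2.1,0],[-15.5,-2.6,0],[-19.2,-3.1,0]], "rot": [[0,0,0],[0,0,0],[0,0,0],[0,0,0],[0,0,0]]}}

```text
clock: 7.9
position: [540.7, -158.1, 76.8]
ee_rot: [0.717, 0.697, -0.0, 0.0]
ft_force: [-0.2, 0.1, -0.1]
grip_width: 0.003
```

```bash
python3 - <<'E'
from h import *
snap('wrist','w5'); s=state();print(s['position'],s['ee_rot'],s['ft_force'])
E
```

```text
[ 539.78046419 -164.40683341   77.05652647] [ 0.71801087  0.69602902 -0.00138424  0.00144006] [-1.84941265 -3.42585968  0.66546504]
```

View pics/w5.png

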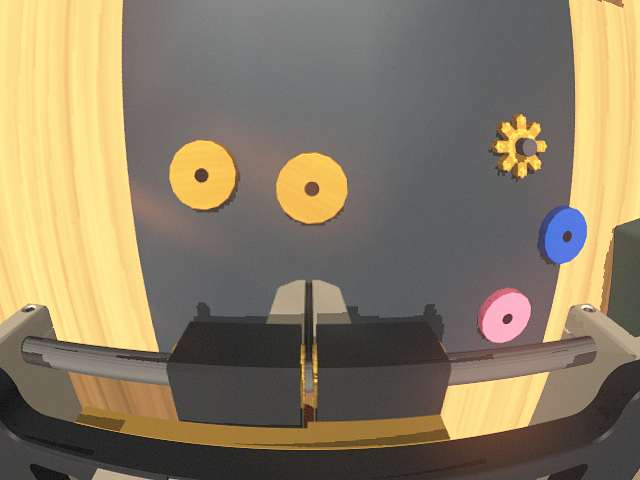

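>>> {"name": "carry_out", "arguments": {"travel": [[0,0.2,2],[0,0.2,3.8],[0,0.2,5.2],[0,0.2,5.8],[0,0.2,6]], "rot": [[0,0,0],[0,0,0],[0,0,0],[0,0,0],[0,0,0]]}}

```text
clock: 8.37
position: [542.5, -155.2, 15.2]
ee_rot: [0.717, 0.697, -0.001, -0.001]
ft_force: [0.1, -1.4, 0.2]
grip_width: 0.006
```

>>> {"name": "carry_out", "arguments": {"travel": [[0.4,0,0.05],[1.0,0,0.05],[1.8,0,0.05],[2.6,0,0.05],[3.5,0,0.05]], "rot": [[0,0,0],[0,0,0],[0,0,0],[0,0,0],[0,0,0]]}}

```text
clock: 8.78
position: [545.8, -119.2, 17.1]
ee_rot: [0.716, 0.698, 0.0, 0.001]
ft_force: [-0.5, -2.0, 1.7]
grip_width: 0.006
```

>>> {"name": "carry_out", "arguments": {"travel": [[1,0,0],[2.1,0,0],[3.3,0,0],[4.6,0,0],[6,0,0]], "rot": [[0,0,0],[0,0,0],[0,0,0],[0,0,0],[0,0,0]]}}

```text
clock: 9.2
position: [546.7, -58.6, 16.3]
ee_rot: [0.716, 0.698, 0.0, 0.0]
ft_force: [-0.2, -1.6, 2.2]
grip_width: 0.005
```

```bash
python3 - <<'E'
from h import *
snap('wrist','w6'); s=state();print(s['position'],s['ee_rot'],s['ft_force'])
E
```

```text
[546.52035714 -56.12289235  16.01796109] [ 7.16149853e-01  6.97946129e-01  4.11310710e-04 -6.47702724e-04] [-0.14155631  2.12539811 -0.73004013]
```

View pics/w6.png

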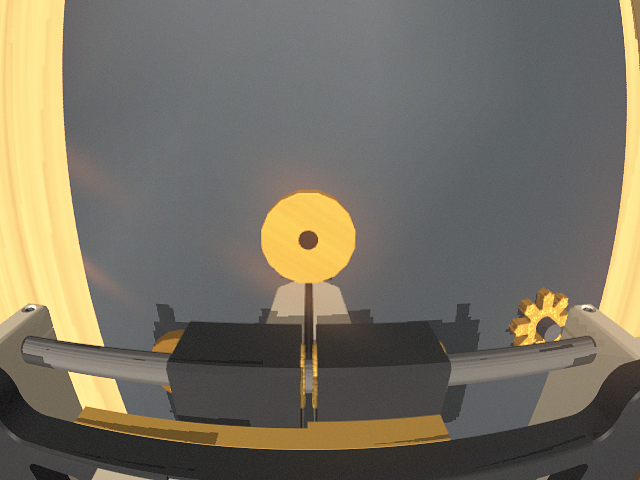

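>>> {"name": "carry_out", "arguments": {"travel": [[1,0,0],[2.2,0,0],[3.5,0,0],[4.8,0,0],[6,0,0]], "rot": [[0,0,0],[0,0,0],[0,0,0],[0,0,0],[0,0,0]]}}

```text
clock: 9.67
position: [548.0, 1.6, 15.9]
ee_rot: [0.716, 0.698, -0.0, -0.0]
ft_force: [-0.2, -0.6, -0.3]
grip_width: 0.004
```

>>> {"name": "carry_out", "arguments": {"travel": [[1.2,0,0],[2.4,0,0],[3.6,0,0],[4.8,0,0],[6,0,0]], "rot": [[0,0,0],[0,0,0],[0,0,0],[0,0,0],[0,0,0]]}}

```text
clock: 10.08
position: [549.8, 61.3, 16.1]
ee_rot: [0.716, 0.698, -0.0, -0.0]
ft_force: [0.4, -0.5, -0.5]
grip_width: 0.005
```

>>> {"name": "carry_out", "arguments": {"travel": [[1.2,0,0],[2.4,0,0],[3.6,0,0],[4.8,0,0],[6,0,0]], "rot": [[0,0,0],[0,0,0],[0,0,0],[0,0,0],[0,0,0]]}}

```text
clock: 10.5
position: [551.4, 121.3, 16.1]
ee_rot: [0.716, 0.698, -0.0, -0.0]
ft_force: [0.6, -0.6, -0.8]
grip_width: 0.009
```

```bash
python3 - <<'E'
from h import *
snap('wrist','w7'); s=state();print(s['position'],s['ee_rot'],s['ft_force'])
E
```

```text
[551.4487376  123.15320838  16.22552903] [ 7.16211821e-01  6.97882718e-01  4.68462245e-04 -3.46151027e-04] [0.51035862 0.95959137 0.12807887]
```

View pics/w7.png

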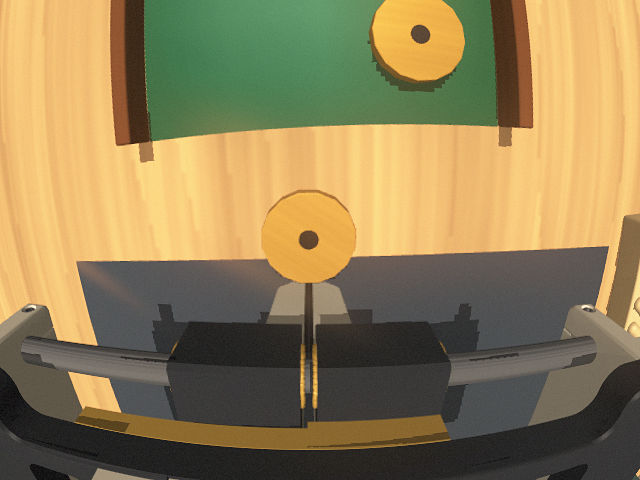

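Blank 2 is centred at (309,240) and heading left of blank 1, which is at (420,35). There are 91 mm left to push.

>>> {"name": "carry_out", "arguments": {"travel": [[1,0,0],[2.2,0,0],[3.4,0,0],[4.6,0,0],[5.8,0,0]], "rot": [[0,0,0],[0,0,0],[0,0,0],[0,0,0],[0,0,0]]}}

```text
clock: 10.97
position: [553.0, 179.2, 16.2]
ee_rot: [0.716, 0.698, 0.0, 0.0]
ft_force: [0.3, -1.3, 0.9]
grip_width: 0.008
```

>>> {"name": "carry_out", "arguments": {"travel": [[1.1,0,0],[2,0,0],[2.7,0,0],[3.2,0,0],[3.4,0,0]], "rot": [[0,0,0],[0,0,0],[0,0,0],[0,0,0],[0,0,0]]}}

```text
clock: 11.38
position: [553.9, 212.8, 16.1]
ee_rot: [0.716, 0.698, 0.0, 0.0]
ft_force: [-0.4, -2.1, 0.2]
grip_width: 0.002
```

>>> {"name": "carry_out", "arguments": {"travel": [[0,0,0],[-0.5,0,0],[-2,0,0],[-3.2,0,-0.5],[-3.5,0,-3]], "rot": [[0,0,0],[0,0,0],[0,0,0],[0,0,0],[0,0,0]]}}

```text
clock: 11.8
position: [549.2, 173.1, 41.9]
ee_rot: [0.717, 0.697, -0.004, -0.002]
ft_force: [-0.3, 0.3, -0.4]
grip_width: 0.002
```

```bash
python3 - <<'E'
from h import *
snap('wrist','w8'); s=state();print(s['position'],s['ee_rot'],s['ft_force'])
E
```

```text
[553.89684505 174.26793613  49.85599528] [7.17160768e-01 6.96907480e-01 3.04607685e-04 5.50627428e-04] [3.6614295  0.93698068 3.94893044]
```

View pics/w8.png

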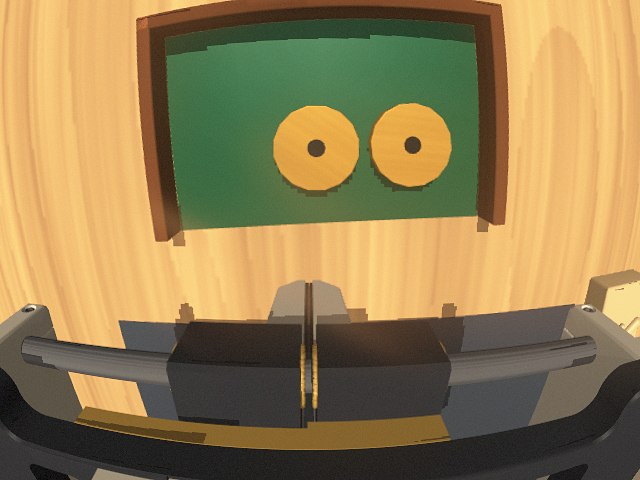

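>>> {"name": "carry_out", "arguments": {"travel": [[-2.5,-0.5,-1],[-6,-1.3,-2.5],[-9.8,-2.1,-2.5],[-13.5,-2.9,-2.5],[-17,-3.6,-2.5]], "rot": [[0,0,0.5],[0,0,1],[0,0,1.5],[0,0,2],[0,0,2.5]]}}

```text
clock: 12.27
position: [512.0, 5.2, 72.1]
ee_rot: [0.732, 0.681, 0.001, 0.001]
ft_force: [1.1, -0.3, 0.3]
grip_width: 0.006
```

>>> {"name": "carry_out", "arguments": {"travel": [[-3.6,-0.6,0],[-7.2,-1.2,0],[-10.8,-1.8,0],[-14,-2.3,0],[-16.5,-2.7,0]], "rot": [[0,0,0],[0,0,0],[0,0,0],[0,0,0],[0,0,0]]}}

```text
clock: 12.68
position: [472.8, -158.3, 71.9]
ee_rot: [0.732, 0.681, 0.0, 0.001]
ft_force: [-1.0, -0.1, 0.2]
grip_width: 0.006
```

```bash
python3 - <<'E'
from h import *
snap('wrist','w9'); s=state();print(s['position'],s['ee_rot'],s['ft_force'])
E
```

```text
[ 472.20949861 -161.45905464   71.96675623] [ 0.73264429  0.68060971 -0.00077343  0.00146971] [-0.75193764 -3.24434769  0.43998957]
```

View pics/w9.png

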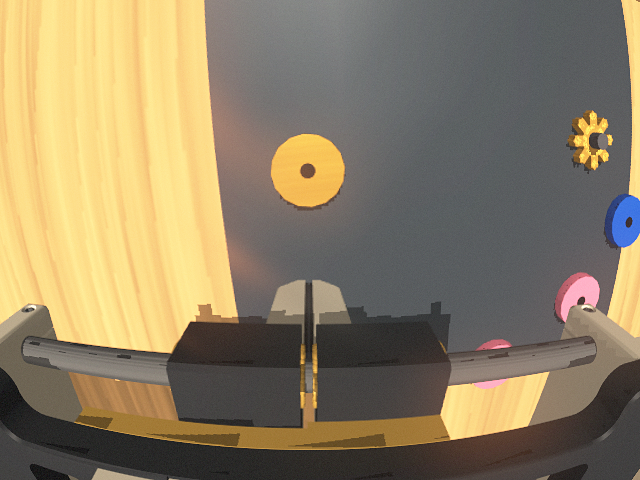

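>>> {"name": "carry_out", "arguments": {"travel": [[0,0,1.8],[0,0,3.5],[0,0,4.8],[0,0,5.4],[0,0,5.5]], "rot": [[0,0,0],[0,0,0],[0,0,0],[0,0,0],[0,0,0]]}}

```text
clock: 13.15
position: [472.6, -154.9, 15.1]
ee_rot: [0.732, 0.682, -0.0, -0.001]
ft_force: [-0.9, 0.7, 0.4]
grip_width: 0.002
```

>>> {"name": "carry_out", "arguments": {"travel": [[0.8,0,0.05],[1.6,0,0.05],[2.4,0,0.05],[3.2,0,0.05],[4,0,0.05]], "rot": [[0,0,0],[0,0,0],[0,0,0],[0,0,0],[0,0,0]]}}

```text
clock: 13.57
position: [477.5, -114.0, 16.5]
ee_rot: [0.731, 0.682, 0.0, 0.001]
ft_force: [-0.1, -1.9, 1.9]
grip_width: 0.004
```

>>> {"name": "carry_out", "arguments": {"travel": [[1,0,0],[2.1,0,0],[3.3,0,0],[4.6,0,0],[6,0,0]], "rot": [[0,0,0],[0,0,0],[0,0,0],[0,0,0],[0,0,0]]}}

```text
clock: 13.98
position: [481.1, -53.7, 15.8]
ee_rot: [0.731, 0.682, 0.0, 0.0]
ft_force: [0.0, -2.3, 3.6]
grip_width: 0.007
```

>>> {"name": "carry_out", "arguments": {"travel": [[1.2,0,0],[2.4,0,0],[3.6,0,0],[4.8,0,0],[6,0,0]], "rot": [[0,0,0],[0,0,0],[0,0,0],[0,0,0],[0,0,0]]}}

```text
clock: 14.4
position: [485.2, 6.1, 15.6]
ee_rot: [0.731, 0.682, -0.0, 0.0]
ft_force: [-0.6, -2.7, 3.6]
grip_width: 0.005
```

>>> {"name": "carry_out", "arguments": {"travel": [[1.2,0,0],[2.4,0,0],[3.6,0,0],[4.8,0,0],[6,0,0]], "rot": [[0,0,0],[0,0,0],[0,0,0],[0,0,0],[0,0,0]]}}

```text
clock: 14.82
position: [489.3, 66.0, 15.6]
ee_rot: [0.732, 0.682, -0.0, -0.0]
ft_force: [-0.1, -2.8, 2.9]
grip_width: -0.001
```

```bash
python3 - <<'E'
from h import *
snap('wrist','w10'); s=state();print(s['position'],s['ee_rot'],s['ft_force'])
E
```

```text
[489.42060237  67.78507105  15.58681257] [ 7.31384638e-01  6.81964868e-01  4.35493690e-04 -4.89569923e-04] [0.09853849 1.26524291 0.44416621]
```

View pics/w10.png

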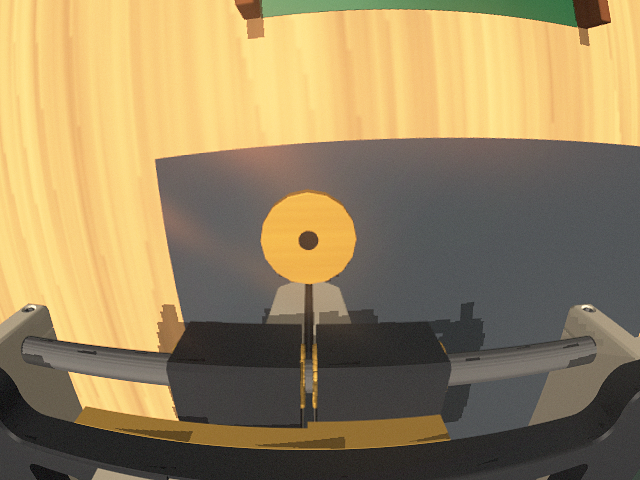

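The clearance to the left wall looks tight, so I'll measure the tray mouth with the wrist camera before entering.

```bash
cat >> h.py <<'E'
def wray(c,uv,z=0.):
    f=240/np.tan(np.radians(float(c['fovy']))/2)
    E=np.array(c['extrinsics']); R=E[:3,:3]; t=E[:3,3]; o=-R.T@t
    v=np.array([uv[0]-c['cx'],uv[1]-c['cy']]); r=np.hypot(*v); th=r/f
    d=R.T@np.array([*(v/r*np.sin(th)),np.cos(th)])
    return (o+d*(z-o[2])/d[2]).round(1)
E
python3 - <<'E'
from h import *
c=dict(np.load('pics/w10.npz'))
print('L',wray(c,(264,18)),'R',wray(c,(576,27)),'blank',wray(c,(308,240),10))
c=dict(np.load('pics/w8.npz'))
print('L',wray(c,(180,231)),'R',wray(c,(478,217)),'backL',wray(c,(166,55)),'blanks',wray(c,(316,148),10),wray(c,(412,145),10))
c=dict(np.load('pics/w4.npz'))
print('L',wray(c,(80,257)),'R',wray(c,(393,262)),'blank',wray(c,(309,180),10))
E
```

```text
L [477.8 201.8   0. ] R [646.2 206.6   0. ] blank [490.7  97.9  10. ]
L [475.1 201.1   0. ] R [648.1 205.4   0. ] backL [473.8 301.6   0. ] blanks [554.  244.9  10. ] [603.2 246.3  10. ]
L [475.9 200.2   0. ] R [647.4 206.    0. ] blank [603.4 246.3  10. ]
```

>>> {"name": "carry_out", "arguments": {"travel": [[-0.1,0,0],[-0.1,0,0]], "rot": [[0,0,4],[0,0,4]]}}

```text
clock: 15.03
position: [488.9, 64.7, 15.2]
ee_rot: [0.756, 0.655, -0.0, -0.0]
ft_force: [0.1, 0.1, 0.1]
grip_width: 0.005
```

>>> {"name": "carry_out", "arguments": {"travel": [[0.6,0,0],[1.4,0,0],[2.3,0,0],[3.3,0,0],[4.3,0,0]], "rot": [[0,0,0],[0,0,0],[0,0,0],[0,0,0],[0,0,0]]}}

```text
clock: 15.45
position: [495.4, 107.5, 15.6]
ee_rot: [0.755, 0.656, -0.0, -0.0]
ft_force: [0.1, -0.3, -0.9]
grip_width: 0.006
```

>>> {"name": "carry_out", "arguments": {"travel": [[1,0,0],[2,0,0],[3,0,0],[3.8,0,0],[4.2,0,0]], "rot": [[0,0,0],[0,0,0],[0,0,0],[0,0,0],[0,0,0]]}}

```text
clock: 15.87
position: [501.3, 149.3, 15.6]
ee_rot: [0.755, 0.656, 0.0, -0.0]
ft_force: [-0.0, -0.3, -0.5]
grip_width: 0.005
```

```bash
python3 - <<'E'
from h import *
snap('wrist','w11'); s=state();print(s['position'],s['ee_rot'],s['ft_force'])
E
```

```text
[501.37962479 149.460428    15.71867602] [ 7.54504684e-01  6.56294618e-01  2.25052332e-04 -7.79168446e-05] [0.32321884 0.35047661 0.36961378]
```

View pics/w11.png

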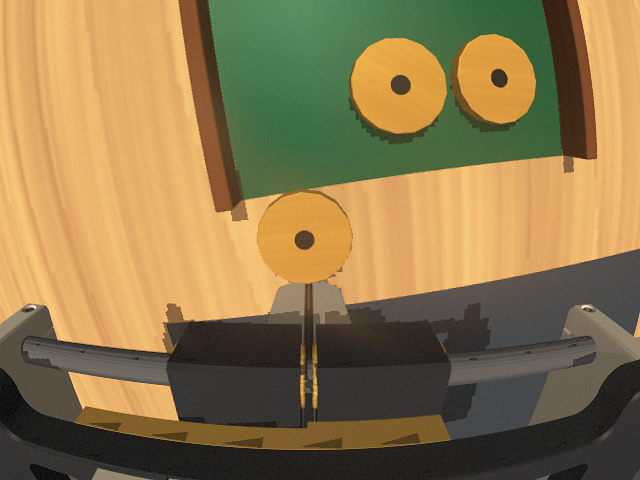

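>>> {"name": "carry_out", "arguments": {"travel": [[-0.3,0,0],[-0.3,0,0]], "rot": [[0,0,-6.5],[0,0,-6.5]]}}

```text
clock: 16.08
position: [500.7, 144.9, 15.6]
ee_rot: [0.714, 0.7, -0.0, 0.0]
ft_force: [-0.4, -0.3, -0.6]
grip_width: 0.009
```

>>> {"name": "carry_out", "arguments": {"travel": [[0.5,0,0],[1.1,0,0],[1.8,0,0],[2.6,0,0],[3.4,0,0]], "rot": [[0,0,0],[0,0,0],[0,0,0],[0,0,0],[0,0,0]]}}

```text
clock: 16.5
position: [501.7, 179.9, 15.7]
ee_rot: [0.717, 0.697, 0.0, -0.0]
ft_force: [-0.0, -0.3, -0.2]
grip_width: 0.004
```

>>> {"name": "carry_out", "arguments": {"travel": [[0.9,0,0],[1.7,0,0],[2.4,0,0],[2.9,0,0],[3.2,0,0]], "rot": [[0,0,0],[0,0,0],[0,0,0],[0,0,0],[0,0,0]]}}

```text
clock: 16.92
position: [502.5, 211.8, 15.6]
ee_rot: [0.716, 0.698, -0.0, -0.0]
ft_force: [0.6, -0.8, 0.2]
grip_width: 0.003
```

>>> {"name": "carry_out", "arguments": {"travel": [[0,0,0],[-0.5,0,0],[-2,0,0],[-3.2,0,-0.5],[-3.7,0,-3]], "rot": [[0,0,0],[0,0,0],[0,0,0],[0,0,0],[0,0,0]]}}

```text
clock: 17.33
position: [497.9, 171.1, 41.8]
ee_rot: [0.717, 0.697, -0.004, -0.002]
ft_force: [0.4, -0.0, -0.8]
grip_width: 0.004
```

```bash
python3 - <<'E'
from h import *
snap('wrist','w12'); s=state();print(s['position'],s['ee_rot'],s['ft_force'])
E
```

```text
[502.49473231 171.91452653  49.3215472 ] [7.16941794e-01 6.97132737e-01 3.26397370e-04 5.51228354e-04] [3.46351705 1.27990948 2.5791181 ]
```

View pics/w12.png

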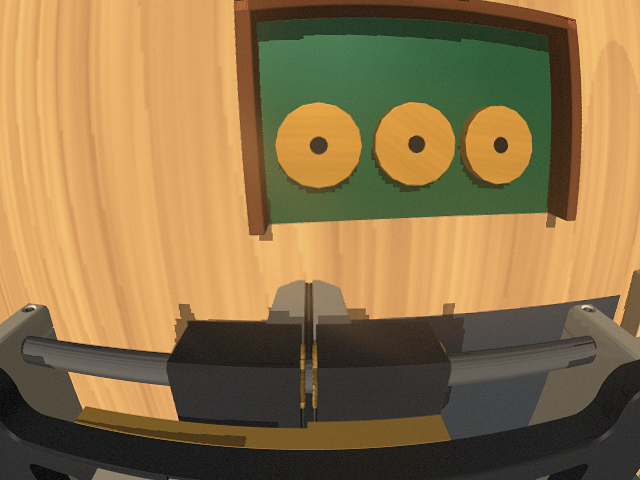

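All three blanks lie in the tray at (319,145), (415,144) and (500,145), with about 17 mm to spare behind the open line. I'll lift away and check from above.

>>> {"name": "carry_out", "arguments": {"travel": [[-3,-1,-2],[-6,-2,-4],[-9,-3,-6],[-12,-4,-8],[-14,-5,-9]], "rot": [[0,0,0],[0,0,0],[0,0,0],[0,0,0],[0,0,0]]}}

```text
clock: 17.8
position: [448.5, 32.7, 138.8]
ee_rot: [0.717, 0.697, 0.001, 0.002]
ft_force: [0.5, 0.4, 0.6]
grip_width: 0.003
```

>>> {"name": "carry_out", "arguments": {"travel": [[-3,0,0],[-5,0,0],[-6,0,0],[-6,0,0],[-6,0,0]], "rot": [[0,0,0],[0,0,0],[0,0,0],[0,0,0],[0,0,0]]}}

```text
clock: 18.22
position: [446.2, -24.7, 135.7]
ee_rot: [0.717, 0.697, 0.0, -0.0]
ft_force: [0.2, 0.3, -0.4]
grip_width: 0.007
```

```bash
python3 - <<'E'
from h import *
c=snap('top','top2'); snap('scene','s2'); s=state();print(s['position'],s['clock'])
a=dict(np.load('pics/top0.npz'))['pixels']; d=cv2.absdiff(a,c['pixels']).max(2)
for n,(x0,x1,y0,y1) in dict(star=(334,364,184,214),crest=(198,276,124,170),collet=(462,500,272,302)).items(): print(n,(d[y0:y1,x0:x1]>40).sum())
hsv=cv2.cvtColor(c['pixels'],cv2.COLOR_RGB2HSV)
m=cv2.inRange(hsv,(12,170,100),(25,255,255)); m[:228]=0;m[324:]=0;m[:,190:]=0;m[:,:120]=0
n,l,st,ce=cv2.connectedComponentsWithStats(m)
O=np.array([560.,259.]) ; 
for i in range(1,n):
    if st[i,4]>100: print(ray(c,ce[i],10).round(1),st[i])
E
```

```text
[446.19174984 -23.79059988 135.44555911] 18.3167
star 0
crest 0
collet 0
[601.1 244.9  10. ] [144 237  26  26 496]
[552.1 243.5  10. ] [145 266  25  26 504]
[502.  242.8  10. ] [145 296  26  26 509]
```

View pics/top2.png

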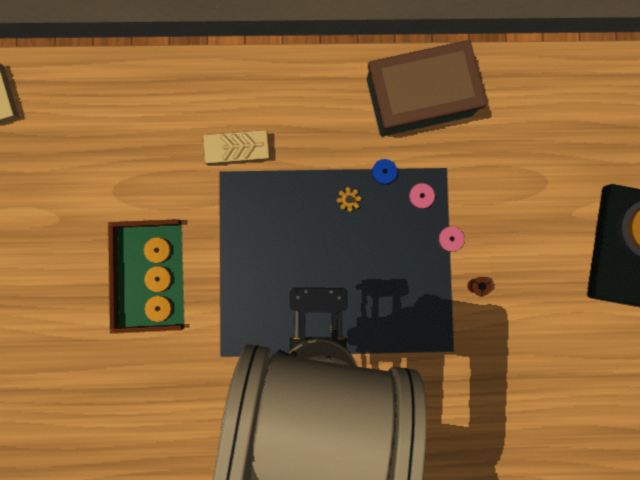

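View pics/s2.png

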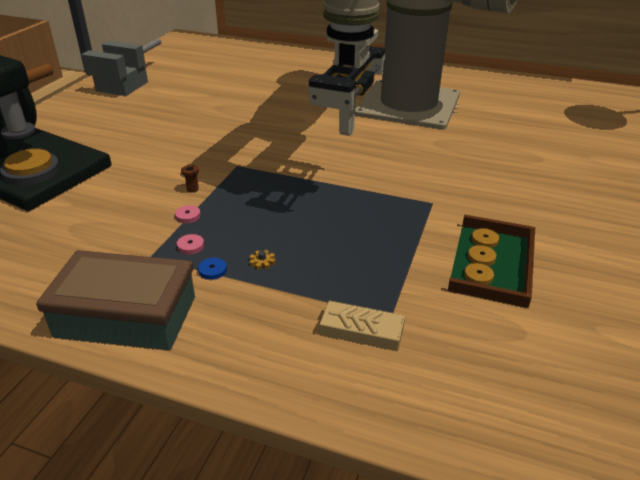

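Both views show the blanks flat inside the tray, at (157,250), (157,279) and (157,309) from above. The star, crest and collet show no pixel change, and the arm is clear.

```bash
python3 -c "
from h import *
print(sign_off())"
```

```text
the job is handed in; nothing more can be done
None
```

All three brass blanks are in the tray. I pushed them along the bench one at a time with closed fingertips, without lifting any of them, and handed the job in at about 18.3 s of the 64 s allowed.

- **Blanks:** the last top view puts their centres at world (601, 245), (552, 244) and (502, 243) mm. Their rear edges lie about 17 mm behind the open side, and they clear the side walls by at least about 4 mm.
- **Other objects:** the star wheel, collet and crest showed no pixel change between the first and last top views, and the arm was clear of everything.
- **Bench contact:** the fingertips briefly touched the bench on the first descent, with a reading of about 39 N vertical. I raised the tips and slowed the later descents.
- **Camera disagreement:** the top and wrist cameras differed by about 3–4 mm in x. I steered the last blank away from the near side wall to allow for it.

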